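# Fit the measuring roller and hold the counter's reset

### The job

On the wire-cutting bench, lift the measuring roller out of its wooden cradle, lay its shaft in the two V rests of the roller fixture and let go of it, then slide the tailstock fully home so that both shaft ends are captured in the cups. Then take the stylus from its wooden block, reach its tip upright through the small round hole in the top of the length counter and press the recessed reset button right down; the program finishes while still gripping the stylus and holding the button down. Leave the tape roll, the cup and the empty reel where they are.

Things in the scene. Friction and masses are not known exactly. Their poses are not given: they have to be found in the camera images.
- fixture: Fixed roller fixture: dark steel base plate 70 (x) x 300 (y) x 10 mm, y -120 to +180. Origin on the bench under seat; y runs along the roller axis from headstock to tailstock, z up. Two V rests, 8 mm wide, at y = -57 and +57, tops 51 mm high, mouths 30 mm wide, carry the 12 mm shaft with its axis 45 mm above the bench. Between them only the base plate.
- head_cup (a point): Middle of the mouth of the headstock's steel cup, 45 mm above the bench, at y = -77 mm in the fixture. Cup faces +y: outer diameter 26, bore 18, 8 mm deep (floor at y = -85). The headstock is a fixed grey block 50 (x) x 24 (y) mm, 62 mm high, at y -117 to -93. Lay the roller with its middle 8 to 24 mm from the seat towards the tailstock: clear of this cup, on both rests.
- seat (a point): Point in the fixture where the middle of the roller lies when it is seated against the headstock, on the axis, 45 mm above the bench. Axes as the fixture.
- tail (a joint): Sliding tailstock, in m: 0 = fully home (cups then 171 mm apart floor to floor, for a 170 mm shaft), grows as it slides away along the fixture's +y, at most 0.06; starts 0.040 to 0.055. Its cup faces -y, like the headstock's: at value t mouth at y = 78 mm + t, floor at 86 mm + t. Stays where left; 3 N of friction, up to 5 N more while pushing the roller along its rests.
- tail_knob (a point): Middle of the top of the tailstock's black upright round knob, 102 mm above the bench; knob 20 mm in diameter, its graspable part from 70 to 102 mm above the bench. The tailstock block under it is 50 (x) x 24 (y) mm and 62 mm high. The knob moves with the tailstock; its centre is at y = 106 mm + t in the fixture.
- roller: Measuring roller, loose, 0.25 kg (varies): steel shaft 12 mm in diameter and 170 mm long, with a black rubber drum 32 mm in diameter and 50 mm long round its middle. Origin at its centre, y along the shaft; both ends alike. It starts in the cradle with its axis 45 mm above the bench.
- cradle: Fixed wooden cradle where the roller starts: base 50 (x) x 150 (y) x 8 mm with two V rests at y = -57 and +57 mm, tops 51 mm high. Origin under its middle on the bench, y along the roller.
- counter: Length counter, fixed: grey box 100 (x) x 120 (y) x 60 mm high. Origin under its middle on the bench, z up. The flat top has a green display window in a black frame, three low white keys (3 mm high, dummies) and one round hole, the reset aperture.
- aperture (a point): Middle of the reset aperture, level with the counter's top (60 mm above the bench), at y = +30 mm in the counter's frame. Round hole 14 mm in diameter, straight down; the top of the reset button (black, 11 mm in diameter) lies 14 mm below the counter's top.
- reset (a joint): Reset button, in m: 0 = up, 0.006 = right down. Spring: begins to move at 1.5 N, right down at about 5 N. It springs back when let go.
- holder: Fixed wooden block 60 x 60 x 60 mm with a hole 9 mm in diameter in its top, where the stylus starts. Origin under its middle on the bench.
- stylus: Stylus, loose, 60 g: steel pin 6 mm in diameter and 50 mm long, below a round wooden handle 18 mm in diameter and 70 mm long. Origin at the tip of the pin, z from the tip up the handle (handle from z = 50 to 120 mm). It starts upright in the holder, tip 10 mm above the bench, handle standing on the block's top, its end 130 mm above the bench.
- stylus_tip (a point): The tip of the stylus pin, axes as the stylus.
- tape: Bystander: black roll of tape, 64 mm in diameter, 20 mm high, lying flat; origin under its middle.
- cup: Bystander: black round parts cup, 70 mm in diameter, 50 mm high; origin under its middle.
- reel: Bystander: small empty wooden reel standing on its flange, 64 mm in diameter, 56 mm high; origin under its middle.
Things that resemble listed ones, but are neither listed nor needed, are in the scene too. What is shaped like the counter but red or yellow is not meant.

How it is judged:
On the way, in this order (a step that is already met when the one before it is completed fails the run):
1. the roller lies in both V rests of the fixture and is let go (x of roller in the frame of seat between -0.004 and 0.004 m and z of roller in the frame of seat between -0.004 and 0.004 m and angle between the y axis of roller and the y axis of fixture, either way round below 0.06 rad and y of roller in the frame of seat between -0.01 and 0.06 m and contact force between the fingers and roller below 0.2 N), for 0.2 s.
2. the tailstock is home and both shaft ends are in the cups (x of roller in the frame of seat between -0.004 and 0.004 m and z of roller in the frame of seat between -0.004 and 0.004 m and angle between the y axis of roller and the y axis of fixture, either way round below 0.06 rad and y of roller in the frame of seat between -0.004 and 0.007 m and value of joint tail below 0.006 m), for 0.2 s.
3. the stylus, held by the fingers, holds the reset button down through the hole (value of joint reset above 0.0042 m and contact force between stylus and counter above 1.5 N and horizontal distance between stylus_tip and aperture below 0.007 m and height (world z) of stylus_tip between 0.03 and 0.048 m and angle between stylus's own z axis and vertical below 0.35 rad and contact force between the fingers and stylus above 2 N), for 0.3 s.
At the end, for the whole second after the job is handed in: Roller on the axis in its rests (4 mm, 0.06 rad; along the axis -4 to +7 mm from the seat); tailstock under 6 mm from home; gripped stylus, within 0.35 rad of upright, tip within 7 mm of the hole's middle, holds the reset over 4.2 of 6 mm down with over 1.5 N; fingers on the stylus over 2 N (all of step 2 and all of step 3); the arm keeps its last pose, push and grip.
It fails at once if the tape is moved more than 30 mm (distance of tape from where it was at the start of the episode above 0.03 m).
It fails at once if the cup is moved more than 30 mm (distance of cup from where it was at the start of the episode above 0.03 m).
It fails at once if the reel is moved more than 30 mm (distance of reel from where it was at the start of the episode above 0.03 m).
It also fails if it takes over 67 s, if anything falls off the work surface, if the arm or the gripper's body presses on something with over 40 N, if the wrist force passes 120 N, or if a joint passes its speed limit or range.

### The arm

A 6-joint arm with a two-finger parallel gripper is mounted at the origin on the work surface. World frame = base frame: x ahead of the robot, y to its left, z up, the work surface at z = 0. Lengths are in m, angles in rad, forces in N, time in s.
With the tool pointing down it reaches from about 0.35 to 0.775 m from the base axis. Payload 7.3 kg.
Tool frame: the origin (TCP) lies on the centre line of the jaws, within the pads' length; the fingertips stand 17 mm ahead of it and the grasp point (between the pads) lies 2 mm behind it (robot.tcp_to_tips is the distance from the TCP to the fingertips, in m); z points along the fingers, y is the line along which they close (so a half turn about z gives the same grasp; the last joint's range is limited). The gripper opens to 92 mm and grips with 3 to 60 N. Pads are 19 mm wide; open, the fingers measure 130 mm over their backs; the gripper's body (75 mm by 190 mm) begins 47 mm behind the grasp point.
Start: joints at [1.045, 0.342, 1.524, -0, 1.275, -0.146], TCP at [0.195, 0.488, 0.244] pointing down, gripper open.
Joint ranges: [-2.53, 2.53], [-0.77, 2.02], [0.04, 2.7], [-1, 4.14], [0.28, 2.66], [-3.11, 3.11]. Speed limits (rad/s): [2.57, 2.57, 3.14, 3.14, 3.14, 3.14].

### API

Orientations are given as [roll, pitch, yaw] about the fixed x, y, z axes, in that order (R = Rz(yaw) Ry(pitch) Rx(roll)).
In Python, from cell import robot gives the robot as it stands. The module is installed in compiled form; this text tells all that it offers.
- The arm moves only by the tool carry_out, never from a script. Its argument "commands" is a list of rows, each a list of 3 entries, a list of its own where there are three numbers: the shift along the tool's x, y, z in m, then the turn about the tool's z in rad, then the opening, from 0 (shut) to 1 (fully open). In form: [[[dx, dy, dz], yaw, claw], ...]. A call has 1 to 20 rows; each row shifts and turns the commanded pose from where the row before left it, along the tool's axes as they then stand; what a row does not reach is not made up. A row lasts 1/8 s, in which the tool goes at most 62.5 mm and 10.7 degrees, less where a joint would pass 70% of its speed; a pose out of reach is approached as far as the arm can. A call is refused whole if a number of a shift passes 0.0625 or a number of a turn 0.188, either way. A call with a gripper value outside its range is refused whole. The fingers move at their own pace and stop on an object; "newtons" is the grip in N (left out, the last holds). Time passes only in rows, so rows that do not move let the fingers close. It gives the time, the measured TCP pose, the force, the opening and the grip force at its end, in the units of the state.
- robot.observe(): the state, without advancing time (a new reading comes with each control period).
- robot.read_camera(name): name is "scene" or "top" or "wrist"; returns a dict with "pixels" (400x640x3 uint8, red, green, blue), "fx", "fy", "cx", "cy" (pixels), "view" (4x4, takes a point from world to camera coordinates); the wrist camera has in their place "T_tool_cam" (4x4, takes a point from camera to tool coordinates, whose origin is the TCP and whose axes are the flange's). Camera axes: x right, y up, looking along -z (the intrinsics and any distortion apply to the point x, -y, -z); pixel columns grow to the right and rows downward; lengths in m; the calibration is good to about 2 mm. A picture is of the moment at which its call begins: read the wrist's pose just before it. There is no depth.
- robot.hand_in(): hands the job in; it is judged then, once.
Trained networks look in a picture, given as the dict that the camera call returned (one of the last four; its "shot" number tells which), for a name from the list of things; names that differ only in an ending like _2 or _b are one class to them, and where a whole thing is asked for, a point or a joint stands for the part that bears it (a point fixed in the world has none). Each returns a list of dicts, best first, with "p" (0 to 1); they miss things now and then, are a little off and sometimes report something else, mostly with a low value. They report only what shows in the picture. A call takes as long as a camera call. They do not tell look-alikes from the thing itself.
- robot.find_in(picture, name): "at" ([column, row] in pixels, amid what is visible of it).
- robot.tip_of(picture, name): "at" ([column, row] in pixels: a listed point, or the origin of a listed thing).
The state is a dict: "time": time; "qpos": joint angles; "qvel": joint speeds; "joint_efforts": joint torques, N m; "tool_pos": TCP position; "tool_rot": TCP orientation; "contact_force": force on the tool from outside, world axes, zero at the start; "torque": the same for the moment, N m; "opening": finger opening in m; "grip_force": force on a finger pad.
Only numpy, scipy, OpenCV 4.12 (cv2) and the standard library are available. Lean on these libraries where they do the work, as an engineer would, in place of code of your own. Each camera call takes 0.05 s, during which the arm holds its last target. There are 200 camera calls.

## Working session

There is one attempt and no reset: what is moved stays moved. The work goes in short steps, Python scripts to look and compute and a tool call to move; the robot and the scene stay as the last step left them, time stands still between calls to the robot, and variables do not carry over. Pictures are saved under pics/ and viewed, at most 10 in all, crops included, and the job is handed in when it is done.

Besides the shell and the picture viewer there is one more tool, called after "Emit:" as name([rows], argument=value, ...), one row to a line, values as JSON. carry_out: Moves the arm, as the interface text tells. Its arguments: {"type":"object","properties":{"commands":{"type":"array"},"newtons":{"type":"number"}},"required":["commands"]}

```bash
mkdir -p pics
cat > h.py <<'E'
import numpy as np, cv2
from scipy.spatial.transform import Rotation as Ro
from cell import robot
def save(p,n): cv2.imwrite('pics/'+n,p['pixels'][:,:,::-1])
def camW(p,st=None):
    if 'view' in p: return np.linalg.inv(np.array(p['view']))
    T=np.eye(4); T[:3,:3]=Ro.from_euler('xyz',st['tool_rot']).as_matrix() ; T[:3,3]=st['tool_pos']
    return T@np.array(p['T_tool_cam'])
def pix2w(p,uv,z,st=None):
    M=camW(p,st); d=np.array([(uv[0]-p['cx'])/p['fx'],-(uv[1]-p['cy'])/p['fy'],-1.])
    d=M[:3,:3]@d; o=M[:3,3]; return o+d*(z-o[2])/d[2]
def w2pix(p,X,st=None):
    c=np.linalg.inv(camW(p,st))@np.append(X,1); return np.array([p['cx']-p['fx']*c[0]/c[2],p['cy']+p['fy']*c[1]/c[2]])
E
python3 - <<'E'
from h import *
s=robot.observe(); print(s)
Z=dict(fixture=0,head_cup=.045,seat=.045,tail_knob=.102,roller=.045,cradle=0,counter=0,aperture=.06,holder=0,stylus=.01,tape=0,cup=0,reel=0)
for c in ['top','scene']:
    p=robot.read_camera(c); save(p,c+'0.png'); print(c,[k for k in p],camW(p)[:3,3])
    for n,z in Z.items():
        r=robot.tip_of(p,n)
        print(n,[(np.round(q['at']).tolist(),round(q['p'],2),np.round(pix2w(p,q['at'],z)[:2],3).tolist()) for q in r[:3]])
E
```

```text
{'time': 0.0, 'qpos': array([ 1.04496541e+00,  3.42705763e-01,  1.52501333e+00, -4.72190502e-06,
        1.27538212e+00, -1.45960394e-01]), 'qvel': array([ 0.00039136, -0.00042579,  0.00094425,  0.00084635, -0.00163217,
       -0.00075817]), 'joint_efforts': array([ 1.00502239e-03, -4.31234658e+01, -2.44226503e+01,  7.18686660e-02,
        5.58083807e-02, -1.23327836e-04]), 'tool_pos': array([0.1944409 , 0.48726132, 0.24305503]), 'tool_rot': array([-3.14009948e+00, -2.14941972e-04,  2.76172335e+00]), 'contact_force': array([ 0.43372818, -0.9535112 , -0.15802398]), 'torque': array([-0.00523344,  0.01439299,  0.0254743 ]), 'grip_force': 0.0, 'opening': 0.09159573580150605}
top ['pixels', 'fx', 'fy', 'cx', 'cy', 'view', 'shot'] [0.27925557 0.06443893 1.40171581]
fixture [([349.0, 224.0], 0.91, [0.467, 0.006])]
head_cup [([379.0, 216.0], 0.84, [0.482, -0.084])]
seat [([350.0, 221.0], 0.89, [0.469, 0.004])]
tail_knob [([459.0, 211.0], 0.71, [0.486, -0.312]), ([296.0, 230.0], 0.59, [0.438, 0.164])]
roller [([370.0, 171.0], 0.67, [0.625, -0.061]), ([460.0, 208.0], 0.63, [0.504, -0.332])]
cr
[... 879 characters left out ...]
[0.462, 0.009])]
tail_knob [([366.0, 187.0], 0.63, [0.435, 0.16]), ([262.0, 218.0], 0.49, [0.644, -0.035])]
roller [([258.0, 219.0], 0.95, [0.627, -0.068]), ([265.0, 229.0], 0.24, [0.644, -0.036])]
cradle [([266.0, 226.0], 0.66, [0.616, -0.058])]
counter [([426.0, 236.0], 0.88, [0.442, 0.354]), ([496.0, 263.0], 0.86, [0.437, 0.546]), ([461.0, 199.0], 0.77, [0.281, 0.404])]
aperture [([481.0, 192.0], 0.89, [0.279, 0.443]), ([512.0, 260.0], 0.86, [0.446, 0.567]), ([440.0, 229.0], 0.73, [0.443, 0.379])]
holder [([212.0, 158.0], 0.83, [0.485, -0.337])]
stylus [([208.0, 158.0], 0.6, [0.498, -0.34])]
tape [([366.0, 296.0], 0.69, [0.674, 0.276])]
cup [([196.0, 217.0], 0.77, [0.684, -0.25])]
reel []
```

View pics/top0.png

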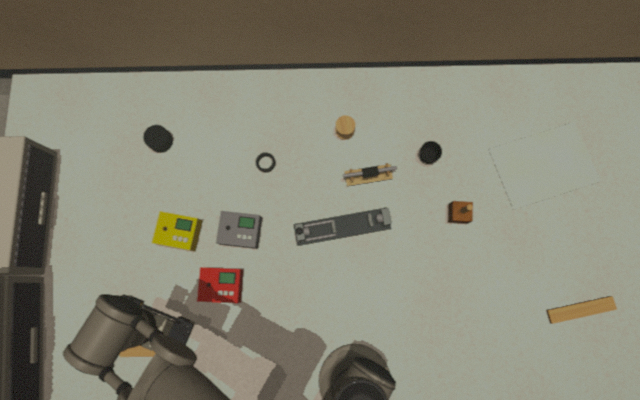

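View pics/scene0.png

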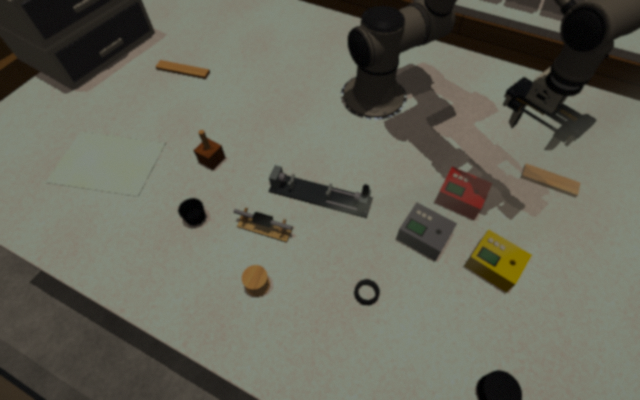

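The top view shows the fixture at (342,226) with the headstock on its right, at (382,216), and the tailstock at (297,231). The roller in its cradle is at (370,172), the grey counter at (239,230), the holder with the stylus at (460,212), the cup at (430,152), the tape at (265,162) and the reel at (345,126). The scene view agrees with this. I'll move above the roller and check it from near.

```bash
cat >> h.py <<'E'
def plan(pos,yaw,n=None,st=None):
    """equal rows to world pos, yaw (tool pointing down), turning as it goes"""
    s=st or robot.observe(); p=np.array(s['tool_pos']); y0=s['tool_rot'][2]
    d=np.array(pos)-p; dy=(yaw-y0+np.pi)%(2*np.pi)-np.pi
    n=n or int(max(np.ceil(np.linalg.norm(d)/.055),np.ceil(abs(dy)/.17),1))
    rows=[]
    for i in range(n):
        a=y0+dy*i/n; R=Ro.from_euler('xyz',[np.pi,0,a]).as_matrix()
        rows.append([np.round(R.T@d/n,4).tolist(),round(-dy/n,4)])
    print(n,rows)
E
python3 - <<'E'
from h import *
plan([.60,-.06,.243],1.70)
E
```

```text
13 [[[-0.0446, -0.0276, 0.0001], np.float64(0.0817)], [[-0.0467, -0.0238, 0.0001], np.float64(0.0817)], [[-0.0485, -0.0199, 0.0001], np.float64(0.0817)], [[-0.0499, -0.0159, 0.0001], np.float64(0.0817)], [[-0.0511, -0.0118, 0.0001], np.float64(0.0817)], [[-0.0519, -0.0076, 0.0001], np.float64(0.0817)], [[-0.0523, -0.0033, 0.0001], np.float64(0.0817)], [[-0.0524, 0.0009, 0.0001], np.float64(0.0817)], [[-0.0521, 0.0052, 0.0001], np.float64(0.0817)], [[-0.0515, 0.0095, 0.0001], np.float64(0.0817)], [[-0.0506, 0.0136, 0.0001], np.float64(0.0817)], [[-0.0493, 0.0177, 0.0001], np.float64(0.0817)], [[-0.0477, 0.0217, 0.0001], np.float64(0.0817)]]
```

Emit:
carry_out([
  [[-0.045, -0.028, 0], 0.082, 1],
  [[-0.047, -0.024, 0], 0.082, 1],
  [[-0.0485, -0.02, 0], 0.082, 1],
  [[-0.05, -0.016, 0], 0.082, 1],
  [[-0.051, -0.012, 0], 0.082, 1],
  [[-0.052, -0.0075, 0], 0.082, 1],
  [[-0.0525, -0.0035, 0], 0.082, 1],
  [[-0.0525, 0.001, 0], 0.082, 1],
  [[-0.052, 0.005, 0], 0.082, 1],
  [[-0.0515, 0.0095, 0], 0.082, 1],
  [[-0.0505, 0.0135, 0], 0.082, 1],
  [[-0.0495, 0.0175, 0], 0.082, 1],
  [[-0.0475, 0.0215, 0], 0.082, 1],
  [[0, 0, 0], 0, 0.8],
  [[0, 0, 0], 0, 0.8],
], newtons=25)

```text
time: 3.28
tool_pos: [0.5983, -0.0618, 0.2433]
tool_rot: [-3.141, -0.001, 1.696]
contact_force: [0.1, -0.0, 0.7]
opening: 0.0764
grip_force: 0.0
```

Run:
```python
from h import *
s=robot.observe(); print(s['time'],s['tool_pos'],s['tool_rot'],s['opening'])
p=robot.read_camera('wrist'); save(p,'w1.png'); print(np.round(p['T_tool_cam'],3),p['fx'])
for n,z in dict(roller=.045,cradle=0,seat=.045,head_cup=.045,tail_knob=.102,stylus=.01,cup=0).items():
    print(n,[(np.round(q['at']).tolist(),round(q['p'],2),np.round(pix2w(p,q['at'],z,s)[:2],4).tolist()) for q in robot.tip_of(p,n)[:3]])
```

```text
3.275 [ 0.59825938 -0.06183269  0.24328861] [-3.14058814e+00 -8.58171893e-04  1.69608503e+00] 0.07638622719233419
[[ 0.     0.955  0.298  0.081]
 [ 1.    -0.    -0.001 -0.001]
 [-0.001  0.298 -0.955 -0.141]
 [ 0.     0.     0.     1.   ]] 312.20141098442264
roller []
cradle [([345.0, 167.0], 0.67, [0.6252, -0.0521])]
seat [([200.0, 108.0], 0.96, [0.4609, -0.0014]), ([344.0, 166.0], 0.24, [0.6192, -0.0436])]
head_cup [([215.0, 178.0], 0.98, [0.4787, -0.0746])]
tail_knob []
stylus []
cup [([366.0, 307.0], 0.81, [0.6852, -0.2515])]
```

View pics/w1.png

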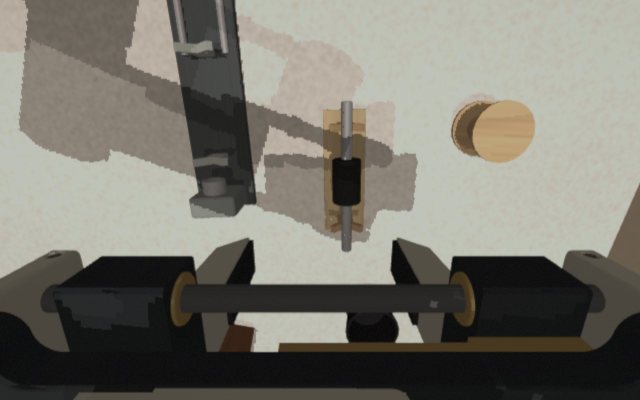

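The wrist view shows the shaft running almost vertically from (346,101) to (346,250), with its drum at (346,180). The head cup is at (214,180), the headstock at (220,200) and the near V rest at (212,160).

Run:
```python
from h import *
s=robot.observe(); p=robot.read_camera('wrist')
im=p['pixels']
f=lambda u,z: pix2w(p,u,z,s)[:2]
a,b=f((346.5,101),.045),f((346.5,250),.045); print('shaft',a,b,np.linalg.norm(a-b),(a+b)/2,'yaw',np.arctan2(-(a-b)[0],(a-b)[1]))
for z in(.045,.061): 
  a,b=f((346.5,158),z),f((346.5,205),z);print('drum',a,b,(a+b)/2)
h=cv2.resize(im[20:220,160:360],(800,800),interpolation=cv2.INTER_CUBIC)[:600]
cv2.imwrite('pics/w1c.png',h[:,:,::-1])
```

```text
shaft [0.61240808 0.02480231] [ 0.6377534  -0.14369559] 0.17039345361027833 [ 0.62508074 -0.05944664] yaw 0.14929993500572514
drum [ 0.62124881 -0.03397163] [ 0.6292996  -0.08749402] [ 0.62527421 -0.06073283]
drum [ 0.61966704 -0.0314812 ] [ 0.62733929 -0.08248697] [ 0.62350317 -0.05698408]
```

View pics/w1c.png

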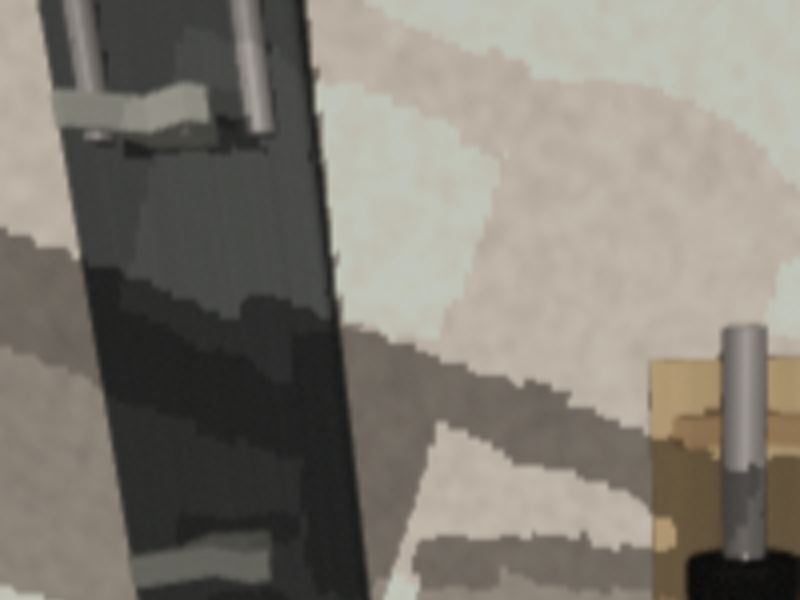

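The measured shaft length is 170.4 mm, which fits the 170 mm given, so the roller is at (0.625, -0.0595) with yaw 0.149. The crop shows the rests of the fixture at about px (193,45) and (211,160). I'll take one look over the fixture before picking the roller up.

Run:
```python
from h import *
plan([.47,.06,.31],1.70)
```

```text
4 [[[0.0342, -0.0281, -0.0165], np.float64(-0.0009)], [[0.0343, -0.0281, -0.0165], np.float64(-0.0009)], [[0.0343, -0.028, -0.0165], np.float64(-0.0009)], [[0.0343, -0.028, -0.0165], np.float64(-0.0009)]]
```

Emit:
carry_out([
  [[0.034, -0.028, -0.0165], 0, 0.8],
  [[0.034, -0.028, -0.0165], 0, 0.8],
  [[0.034, -0.028, -0.0165], 0, 0.8],
  [[0.034, -0.028, -0.0165], 0, 0.8],
  [[0, 0, 0], 0, 0.8],
  [[0, 0, 0], 0, 0.8],
  [[0, 0, 0], 0, 0.8],
])

```text
time: 4.6
tool_pos: [0.4711, 0.0581, 0.309]
tool_rot: [-3.141, -0.0, 1.695]
contact_force: [0.7, 1.4, -0.1]
opening: 0.0738
grip_force: 0.0
```

Run:
```python
from h import *
s=robot.observe(); print(s['time'],s['tool_pos'],s['tool_rot'])
p=robot.read_camera('wrist'); cv2.imwrite('pics/w2.png',cv2.resize(p['pixels'][:,:,::-1],(800,500),interpolation=cv2.INTER_CUBIC))
for n,z in dict(fixture=0,seat=.045,head_cup=.045,tail_knob=.102,aperture=.06,counter=0).items():
    print(n,[(np.round(q['at'],1).tolist(),round(q['p'],2),np.round(pix2w(p,q['at'],z,s)[:2],4).tolist()) for q in robot.tip_of(p,n)[:3]])
```

```text
4.6 [0.4711062  0.05814018 0.30904559] [-3.14062157e+00 -2.54891797e-05  1.69485139e+00]
fixture [([312.3, 199.5], 0.86, [0.4623, -0.0001])]
seat [([310.8, 209.3], 0.73, [0.4617, -0.0004])]
head_cup [([315.4, 261.1], 0.58, [0.4772, -0.0782])]
tail_knob [([301.3, 82.5], 0.95, [0.4358, 0.157])]
aperture [([316.0, 258.3], 0.44, [0.4769, -0.0658])]
counter []
```

View pics/w2.png

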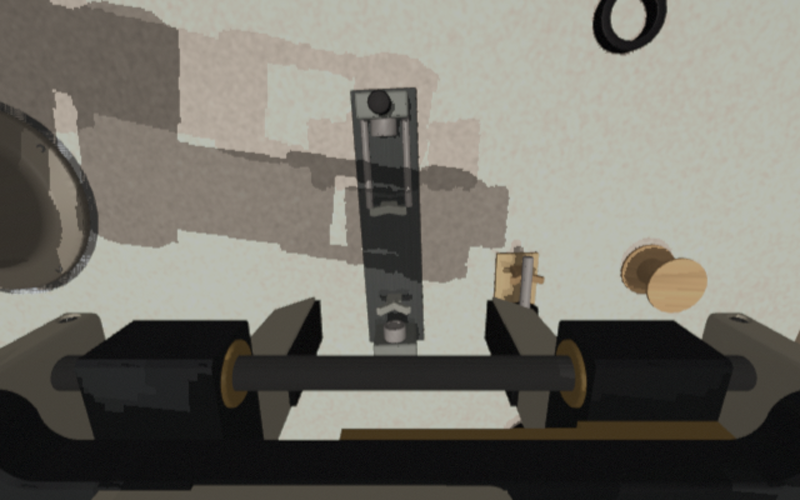

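The fixture lies along the image. The knob is at view px (380,102), the tail cup at (384,127), the rests at (389,209) and (395,310), and the head cup at (396,330).

Run:
```python
from h import *
s=robot.observe(); p=robot.read_camera('wrist')
g=lambda u,z: pix2w(p,np.array(u)/1.25,z,s)[:2]
tl,tr,bl,br=[g(u,.01) for u in((351,90),(416,88),(370,342),(423,340))]
print('width',np.linalg.norm(tl-tr),np.linalg.norm(bl-br))
m1,m2=(tl+tr)/2,(bl+br)/2; d=m1-m2; L=np.linalg.norm(d); d/=L
yaw=np.arctan2(-d[0],d[1]); print(m1,m2,L,'yaw',yaw,'side yaws',[np.arctan2(-(a-b)[0],(a-b)[1]) for a,b in((tl,bl),(tr,br))])
print('origin from top end',m1-.18*d)
k=np.array([.4358,.157]); h=np.array([.4772,-.0782]); se=np.array([.4617,-.0004])
e=k-h; print('knob-head yaw',np.arctan2(-e[0],e[1]),'t',np.linalg.norm(e)-.183,'seat',h+.077*d,'knob y rel',(k-se)@d)
for c in ['top','scene']:
    p=robot.read_camera(c)
    for n,z in dict(seat=.045,head_cup=.045,tail_knob=.102).items():
        print(c,n,[(round(q['p'],2),np.round(pix2w(p,q['at'],z)[:2],4).tolist()) for q in robot.tip_of(p,n)[:2]])
plan([.625,-.0595,.15],1.72)
```

```text
width 0.06811862289956633 0.0676146067645417
[0.43472034 0.17695786] [ 0.48387102 -0.11694977] 0.2979890768209253 yaw 0.16569843071030405 side yaws [np.float64(0.16653452635876784), np.float64(0.16485967991285147)]
origin from top end [ 0.46440976 -0.00057675]
knob-head yaw 0.17423558136752287 t 0.05581582862113643 seat [ 0.46449952 -0.00225464] knob y rel 0.15951613251942123
top seat [(0.96, [0.4646, -0.0073])]
top head_cup [(0.65, [0.4878, -0.0851])]
top tail_knob [(0.7, [0.5939, -0.0481])]
scene seat [(0.73, [0.4672, 0.0067])]
scene head_cup [(0.65, [0.4656, -0.0808])]
scene tail_knob [(0.56, [0.4402, 0.1636]), (0.53, [0.7937, 0.0446])]
5 [[[-0.0273, 0.0277, 0.032], np.float64(-0.0048)], [[-0.0275, 0.0276, 0.032], np.float64(-0.0048)], [[-0.0276, 0.0274, 0.032], np.float64(-0.0048)], [[-0.0277, 0.0273, 0.032], np.float64(-0.0048)], [[-0.0279, 0.0271, 0.032], np.float64(-0.0048)]]
```

Emit:
carry_out([
  [[-0.0275, 0.0277, 0.032], -0.005, 0.8],
  [[-0.0275, 0.0276, 0.032], -0.005, 0.8],
  [[-0.0276, 0.0274, 0.032], -0.005, 0.8],
  [[-0.0277, 0.0273, 0.032], -0.005, 0.8],
  [[-0.0277, 0.0272, 0.032], -0.005, 0.8],
  [[0, 0, 0.03], 0, 0.8],
  [[0, 0, 0.03], 0, 0.8],
  [[0, 0, 0], 0, 0.8],
  [[0, 0, 0], 0, 0.8],
])

```text
time: 6.52
tool_pos: [0.6259, -0.0595, 0.091]
tool_rot: [3.14, 0.001, 1.721]
contact_force: [1.4, -0.8, -0.1]
opening: 0.0734
grip_force: 0.0
```

Run:
```python
from h import *
s=robot.observe(); print(s['tool_pos'],s['tool_rot'])
plan([.625,-.0595,.043],1.72)
```

```text
[ 0.62589246 -0.05954113  0.09096421] [3.13987494e+00 5.79636085e-04 1.72091967e+00]
1 [[[0.0002, -0.0009, 0.048], np.float64(0.0009)]]
```

Emit:
carry_out([
  [[0, -0.0005, 0.024], 0, 0.8],
  [[0, -0.0005, 0.024], 0, 0.8],
  [[0, 0, 0], 0, 0.8],
  [[0, 0, 0], 0, 0.2],
  [[0, 0, 0], 0, 0.2],
  [[0, 0, 0], 0, 0.2],
  [[0, 0, 0], 0, 0.2],
  [[0, 0, 0], 0, 0.2],
], newtons=25)

```text
time: 7.52
tool_pos: [0.6244, -0.0596, 0.0419]
tool_rot: [3.141, 0.0, 1.721]
contact_force: [0.2, 0.4, 0.9]
opening: 0.0313
grip_force: 25.0
```

Run:
```python
from h import *
s=robot.observe(); s['tool_pos']=np.array(s['tool_pos'])+[0,0,.07]
plan([.461,.0136,.112],1.737,st=s)
```

```text
4 [[[0.0242, -0.0377, -0.0], np.float64(-0.0041)], [[0.0243, -0.0376, -0.0], np.float64(-0.0041)], [[0.0245, -0.0375, -0.0], np.float64(-0.0041)], [[0.0247, -0.0374, -0.0], np.float64(-0.0041)]]
```

Emit:
carry_out([
  [[0, 0, -0.02], 0, 0.2],
  [[0, 0, -0.025], 0, 0.2],
  [[0, 0, -0.025], 0, 0.2],
  [[0.0196, -0.0301, 0], -0.0033, 0.2],
  [[0.0196, -0.0301, 0], -0.0033, 0.2],
  [[0.0196, -0.03, 0], -0.0033, 0.2],
  [[0.0196, -0.03, 0], -0.0033, 0.2],
  [[0.0196, -0.03, 0], -0.0033, 0.2],
  [[0, 0, 0], 0, 0.2],
  [[0, 0, 0.02], 0, 0.2],
  [[0, 0, 0], 0, 0.2],
  [[0, 0, 0], 0, 0.2],
])

```text
time: 9.02
tool_pos: [0.4612, 0.0135, 0.092]
tool_rot: [3.141, 0.0, 1.737]
contact_force: [0.8, -0.5, -2.7]
opening: 0.0311
grip_force: 25.0
```

Run:
```python
from h import *
s=robot.observe(); print(s['tool_pos'],s['tool_rot'],s['opening'])
p=robot.read_camera('wrist'); cv2.imwrite('pics/w3.png',p['pixels'][:,:,::-1])
for n,z in dict(roller=.095,tail_knob=.102).items():
    print(n,[(np.round(q['at'],1).tolist(),round(q['p'],2),np.round(pix2w(p,q['at'],z,s)[:2],4).tolist()) for q in robot.tip_of(p,n)[:3]])
plan([.461,.0136,.043],1.737)
```

```text
[0.46115396 0.01353115 0.09195781] [3.14120833e+00 3.80491433e-05 1.73705651e+00] 0.031093769898794466
roller [([323.5, 272.4], 0.59, [0.461, 0.0144])]
tail_knob []
1 [[[-0.0, -0.0001, 0.0492], np.float64(0.0001)]]
```

View pics/w3.png

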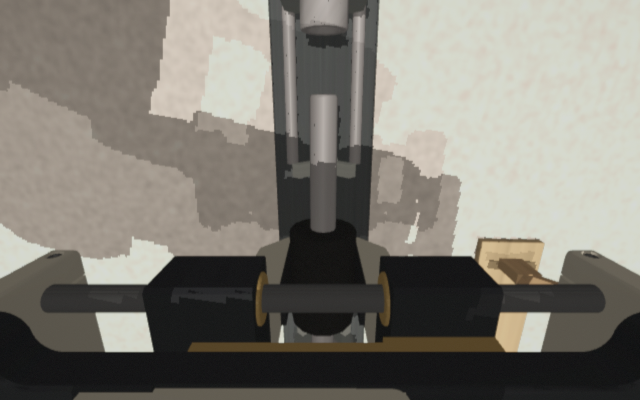

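The held shaft (column 323) lies centred over the rails (288 and 358) and in line with the tail cup at (324,10), so I'll lower it.

Emit:
carry_out([
  [[0, 0, 0.02], 0, 0.2],
  [[0, 0, 0.015], 0, 0.2],
  [[0, 0, 0.01], 0, 0.2],
  [[0, 0, 0.003], 0, 0.2],
  [[0, 0, 0.001], 0, 0.2],
  [[0, 0, 0], 0, 0.2],
])

```text
time: 9.93
tool_pos: [0.4609, 0.0137, 0.0431]
tool_rot: [3.141, 0.0, 1.737]
contact_force: [0.8, -0.7, -2.8]
opening: 0.0313
grip_force: 25.0
```

Emit:
carry_out([
  [[0, 0, 0.001], 0, 0.2],
  [[0, 0, 0.0008], 0, 0.2],
  [[0, 0, 0], 0, 0.2],
  [[0, 0, 0], 0, 0.4],
  [[0, 0, 0], 0, 0.45],
  [[0, 0, 0], 0, 0.65],
  [[0, 0, 0], 0, 0.65],
  [[0, 0, 0], 0, 0.65],
  [[0, 0, -0.03], 0, 0.65],
  [[0, 0, -0.06], 0, 0.65],
  [[0, 0, -0.06], 0, 0.65],
  [[0, 0, 0], 0, 0.65],
  [[0, 0, 0], 0, 0.65],
  [[0, 0, 0], 0, 0.65],
])

```text
time: 11.68
tool_pos: [0.4596, 0.0139, 0.1895]
tool_rot: [-3.138, -0.001, 1.737]
contact_force: [0.1, 0.2, -0.5]
opening: 0.0599
grip_force: 0.0
```

Run:
```python
from h import *
s=robot.observe(); print(s['tool_pos'],s['tool_rot'],s['opening'])
p=robot.read_camera('wrist'); cv2.imwrite('pics/w4.png',p['pixels'][:,:,::-1])
for n,z in dict(roller=.045,tail_knob=.102,head_cup=.045,seat=.045).items():
    print(n,[(np.round(q['at'],1).tolist(),round(q['p'],2),np.round(pix2w(p,q['at'],z,s)[:2],4).tolist()) for q in robot.tip_of(p,n)[:3]])
```

```text
[0.45958446 0.01386064 0.18945911] [-3.13847583e+00 -1.01786518e-03  1.73726296e+00] 0.0599484010594272
roller [([324.3, 192.3], 0.8, [0.4602, 0.0151]), ([324.6, 277.2], 0.48, [0.4759, -0.075])]
tail_knob []
head_cup [([326.5, 275.7], 0.9, [0.4775, -0.0729])]
seat []
```

View pics/w4.png

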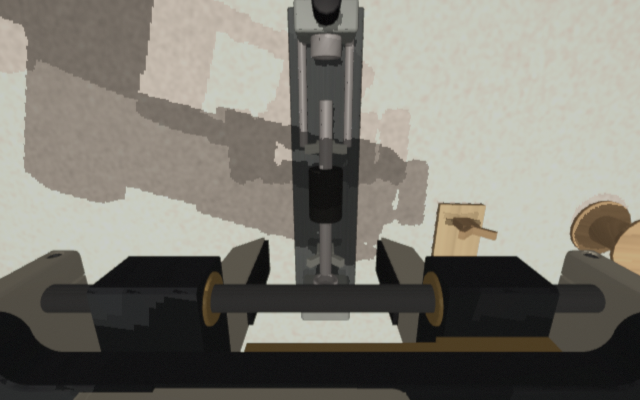

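The roller lies on both rests, about 15 mm from the seat, with its drum at (324,193) and the tail cup at (326,45). The tailstock comes next.

Run:
```python
from h import *
plan([.437,.156,.17],1.737)
```

```text
3 [[[0.048, 0.0002, 0.0067], np.float64(0.0001)], [[0.048, 0.0002, 0.0067], np.float64(0.0001)], [[0.048, 0.0002, 0.0067], np.float64(0.0001)]]
```

Emit:
carry_out([
  [[0.048, 0, 0], 0, 0.65],
  [[0.048, 0, 0], 0, 0.65],
  [[0.048, 0, 0], 0, 0.65],
  [[0, 0, 0.04], 0, 0.65],
  [[0, 0, 0.03], 0, 0.65],
  [[0, 0, 0.028], 0, 0.65],
  [[0, 0, 0], 0, 0.65],
  [[0, 0, 0], 0, 0.1],
  [[0, 0, 0], 0, 0.1],
  [[0, 0, 0], 0, 0.1],
  [[0, 0, 0], 0, 0.1],
  [[0, 0, 0], 0, 0.1],
], newtons=35)

```text
time: 13.42
tool_pos: [0.4378, 0.1559, 0.0933]
tool_rot: [3.139, -0.0, 1.737]
contact_force: [3.4, 0.5, -0.6]
opening: 0.0191
grip_force: 35.0
```

Emit:
carry_out([
  [[-0.006, 0, 0], 0, 0.1],
  [[-0.01, 0, 0], 0, 0.1],
  [[-0.01, 0, 0], 0, 0.1],
  [[-0.01, 0, 0], 0, 0.1],
  [[-0.006, 0, 0], 0, 0.1],
  [[-0.004, 0, 0], 0, 0.1],
  [[-0.002, 0, 0], 0, 0.1],
  [[0, 0, 0], 0, 0.1],
  [[0, 0, 0], 0, 0.1],
])

```text
time: 14.55
tool_pos: [0.4457, 0.1089, 0.0933]
tool_rot: [3.139, -0.001, 1.737]
contact_force: [4.2, 4.4, 0.8]
opening: 0.0191
grip_force: 35.0
```

Emit:
carry_out([
  [[-0.002, 0, 0], 0, 0.1],
  [[-0.002, 0, 0], 0, 0.1],
  [[-0.001, 0, 0], 0, 0.1],
  [[0, 0, 0], 0, 0.1],
  [[0, 0, 0], 0, 0.1],
])

```text
time: 15.18
tool_pos: [0.4465, 0.1042, 0.0933]
tool_rot: [3.139, -0.001, 1.737]
contact_force: [4.1, 5.2, -0.1]
opening: 0.0195
grip_force: 35.0
```

Emit:
carry_out([
  [[-0.001, 0, 0], 0, 0.1],
  [[-0.001, 0, 0], 0, 0.1],
  [[-0.001, 0, 0], 0, 0.1],
  [[0, 0, 0], 0, 0.1],
  [[0, 0, 0], 0, 0.1],
])

```text
time: 15.8
tool_pos: [0.4469, 0.1019, 0.0933]
tool_rot: [3.139, -0.002, 1.737]
contact_force: [3.5, 9.0, -0.1]
opening: 0.0191
grip_force: 35.0
```

Emit:
carry_out([
  [[-0.001, 0, 0], 0, 0.1],
  [[-0.001, 0, 0], 0, 0.1],
  [[0, 0, 0], 0, 0.1],
  [[0, 0, 0], 0, 0.1],
])

```text
time: 16.3
tool_pos: [0.4469, 0.1017, 0.0933]
tool_rot: [3.139, -0.005, 1.736]
contact_force: [3.3, 20.1, 0.2]
opening: 0.0192
grip_force: 35.0
```

The force rose to 20 N with no further movement, so the tailstock is home. I'll relax the push, release the knob, rise and go to the stylus.

Run:
```python
from h import *
s=robot.observe(); s['tool_pos']=np.array(s['tool_pos'])+[0,0,.09]
plan([.49,-.37,.28],1.737,st=s)
```

```text
9 [[[-0.0525, -0.0039, -0.0107], np.float64(-0.0001)], [[-0.0525, -0.0039, -0.0107], np.float64(-0.0001)], [[-0.0525, -0.0039, -0.0107], np.float64(-0.0001)], [[-0.0525, -0.0039, -0.0107], np.float64(-0.0001)], [[-0.0525, -0.0039, -0.0107], np.float64(-0.0001)], [[-0.0525, -0.0039, -0.0107], np.float64(-0.0001)], [[-0.0525, -0.0039, -0.0107], np.float64(-0.0001)], [[-0.0525, -0.0039, -0.0107], np.float64(-0.0001)], [[-0.0525, -0.0039, -0.0107], np.float64(-0.0001)]]
```

Emit:
carry_out([
  [[0.0015, 0, 0], 0, 0.1],
  [[0.001, 0, 0], 0, 0.1],
  [[0, 0, 0], 0, 0.4],
  [[0, 0, 0], 0, 0.6],
  [[0, 0, 0], 0, 0.6],
  [[0, 0, -0.03], 0, 0.6],
  [[0, 0, -0.06], 0, 0.6],
])

```text
time: 17.18
tool_pos: [0.4442, 0.1007, 0.1821]
tool_rot: [-3.135, -0.001, 1.737]
contact_force: [2.1, -0.1, 0.3]
opening: 0.0549
grip_force: 0.0
```

Emit:
carry_out([
  [[-0.0525, -0.004, -0.025], 0, 0.6],
  [[-0.0525, -0.004, -0.025], 0, 0.6],
  [[-0.0525, -0.004, -0.025], 0, 0.6],
])

```text
time: 17.55
tool_pos: [0.4598, -0.0578, 0.2588]
tool_rot: [3.142, -0.0, 1.738]
contact_force: [0.3, -0.2, -0.5]
opening: 0.0546
grip_force: 0.0
```

Run:
```python
from h import *
s=robot.observe(); print(s['tool_pos'],s['tool_rot'],s['opening'])
p=robot.read_camera('wrist'); cv2.imwrite('pics/w5.png',p['pixels'][:,:,::-1])
for n,z in dict(roller=.045,tail_knob=.102,head_cup=.045).items():
    print(n,[(np.round(q['at'],1).tolist(),round(q['p'],2),np.round(pix2w(p,q['at'],z,s)[:2],4).tolist()) for q in robot.tip_of(p,n)[:3]])
```

```text
[ 0.45975388 -0.05780424  0.25882919] [ 3.14154246e+00 -1.40776489e-05  1.73763036e+00] 0.05464228602725497
roller [([334.7, 124.0], 0.72, [0.4627, 0.0034])]
tail_knob [([338.4, 2.2], 0.84, [0.4454, 0.1042])]
head_cup [([334.0, 191.5], 0.81, [0.4757, -0.073]), ([445.6, 187.9], 0.21, [0.6044, -0.0468])]
```

View pics/w5.png

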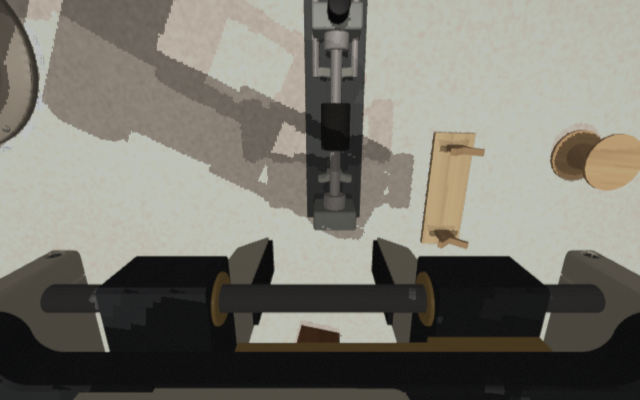

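Emit:
carry_out([
  [[-0.0525, -0.004, -0.006], 0, 0.6],
  [[-0.0525, -0.004, -0.006], 0, 0.6],
  [[-0.0525, -0.004, -0.006], 0, 0.6],
  [[-0.0525, -0.004, -0.006], 0, 0.6],
  [[-0.0525, -0.004, 0], 0, 0.6],
  [[-0.0525, -0.004, 0], 0, 0.6],
  [[0, 0, 0], 0, 0.6],
  [[0, 0, 0], 0, 0.6],
  [[0, 0, 0], 0, 0.6],
])

```text
time: 18.88
tool_pos: [0.4891, -0.369, 0.2819]
tool_rot: [-3.141, -0.001, 1.739]
contact_force: [0.8, 0.0, 0.5]
opening: 0.0549
grip_force: 0.0
```

Run:
```python
from h import *
s=robot.observe(); print(s['tool_pos'],s['tool_rot'],s['opening'])
p=robot.read_camera('wrist'); cv2.imwrite('pics/w6.png',p['pixels'][:,:,::-1])
for n,z in dict(holder=0,stylus=.01).items():
    print(n,[(np.round(q['at'],1).tolist(),round(q['p'],2),np.round(pix2w(p,q['at'],z,s)[:2],4).tolist()) for q in robot.tip_of(p,n)[:3]])
    print(n,'find',[(np.round(q['at'],1).tolist(),round(q['p'],2),np.round(pix2w(p,q['at'],.06,s)[:2],4).tolist(),np.round(pix2w(p,q['at'],.11,s)[:2],4).tolist()) for q in robot.find_in(p,n)[:3]])
```

```text
[ 0.48909371 -0.36897568  0.28191591] [-3.14147825e+00 -7.85250179e-04  1.73938596e+00] 0.05485546945248363
holder [([329.0, 143.0], 0.89, [0.4921, -0.3368])]
holder find [([328.0, 140.4], 0.58, [0.488, -0.3273], [0.4862, -0.3221])]
stylus [([331.4, 139.0], 0.86, [0.4939, -0.3301]), ([491.8, 103.0], 0.33, [0.6857, -0.2519])]
stylus find [([332.8, 151.4], 0.75, [0.4957, -0.3388], [0.4928, -0.332])]
```

View pics/w6.png

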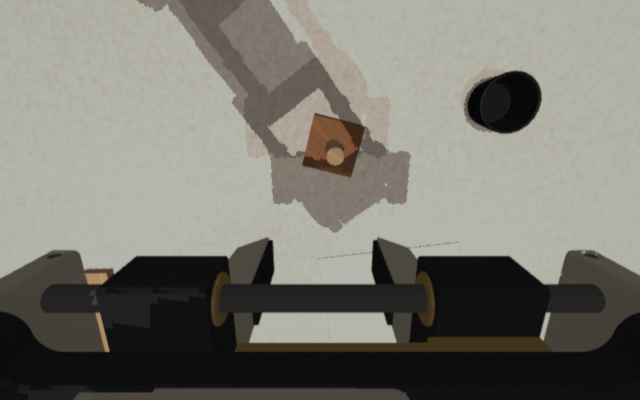

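The roller is captured between both cups: the shaft runs from (336,40) to (334,200) with its drum at (335,126), and the knob is at (339,5). In the second picture the holder is at (334,145) and the end of the stylus handle is at (335,156).

Run:
```python
from h import *
s=robot.observe(); p=robot.read_camera('wrist')
im=p['pixels'][135:185,310:365].astype(int); m=(im[:,:,1]>100)&(im[:,:,0]-im[:,:,2]>40)&(im[:,:,0]>150)
n,l,st,c=cv2.connectedComponentsWithStats(m.astype(np.uint8)); i=1+np.argmax(st[1:,4]); uv=c[i]+[310,135]
print(uv,st[i]); X=pix2w(p,uv,.13,s); print(X, 'expected dia px',p['fx']*.018/np.linalg.norm(camW(p,s)[:3,3]-X))
plan([X[0],X[1],.15],1.737); plan([X[0],X[1],.095],1.737,n=1)
```

```text
[334.56906077 154.74585635] [ 17  12  16  16 181]
[ 0.4937858  -0.33350541  0.13      ] expected dia px 18.900843681245266
3 [[[0.0119, 0.0037, 0.0441], np.float64(0.0003)], [[0.0119, 0.0037, 0.0441], np.float64(0.0003)], [[0.0119, 0.0037, 0.0441], np.float64(0.0003)]]
1 [[[0.0356, 0.0111, 0.1872], np.float64(0.0008)]]
```

Emit:
carry_out([
  [[0.018, 0.0055, 0.03], 0, 0.6],
  [[0.0175, 0.0055, 0.03], 0, 0.6],
  [[0, 0, 0.03], 0, 0.6],
  [[0, 0, 0.04], 0, 0.6],
  [[0, 0, 0.04], 0, 0.6],
  [[0, 0, 0.012], 0, 0.6],
  [[0, 0, 0], 0, 0.6],
  [[0, 0, 0], 0, 0.3],
  [[0, 0, 0], 0, 0.1],
  [[0, 0, 0], 0, 0.1],
  [[0, 0, 0], 0, 0.1],
  [[0, 0, 0], 0, 0.1],
], newtons=35)

```text
time: 20.68
tool_pos: [0.4938, -0.3341, 0.1002]
tool_rot: [3.141, 0.0, 1.737]
contact_force: [-0.2, -0.2, 1.9]
opening: 0.0171
grip_force: 35.0
```

Run:
```python
from h import *
s=robot.observe(); s['tool_pos']=np.array(s['tool_pos'])+[0,0,.155]
plan([.45,.32,.255],1.737,st=s)
```

```text
12 [[[0.0544, 0.0054, 0.0], np.float64(0.0)], [[0.0544, 0.0054, 0.0], np.float64(0.0)], [[0.0544, 0.0054, 0.0], np.float64(0.0)], [[0.0544, 0.0054, 0.0], np.float64(0.0)], [[0.0544, 0.0054, 0.0], np.float64(0.0)], [[0.0544, 0.0054, 0.0], np.float64(0.0)], [[0.0544, 0.0054, 0.0], np.float64(0.0)], [[0.0544, 0.0054, 0.0], np.float64(0.0)], [[0.0544, 0.0054, 0.0], np.float64(0.0)], [[0.0544, 0.0054, 0.0], np.float64(0.0)], [[0.0544, 0.0054, 0.0], np.float64(0.0)], [[0.0544, 0.0054, 0.0], np.float64(0.0)]]
```

Emit:
carry_out([
  [[0, 0, -0.02], 0, 0.1],
  [[0, 0, -0.035], 0, 0.1],
  [[0, 0, -0.05], 0, 0.1],
  [[0, 0, -0.05], 0, 0.1],
])

```text
time: 21.18
tool_pos: [0.4934, -0.3338, 0.256]
tool_rot: [-3.141, -0.001, 1.737]
contact_force: [0.4, -0.2, -1.7]
opening: 0.0174
grip_force: 35.0
```

Emit:
carry_out([
  [[0.05, 0.005, 0], 0, 0.1],
  [[0.0545, 0.0054, 0], 0, 0.1],
  [[0.0545, 0.0054, 0], 0, 0.1],
  [[0.0545, 0.0054, 0], 0, 0.1],
  [[0.0545, 0.0054, 0], 0, 0.1],
  [[0.0545, 0.0054, 0], 0, 0.1],
  [[0.0545, 0.0054, 0], 0, 0.1],
  [[0.0545, 0.0054, 0], 0, 0.1],
  [[0.0545, 0.0054, 0], 0, 0.1],
  [[0.0545, 0.0054, 0], 0, 0.1],
  [[0.0545, 0.0054, 0], 0, 0.1],
  [[0.0545, 0.0054, 0], 0, 0.1],
  [[0, 0, 0], 0, 0.1],
  [[0, 0, 0], 0, 0.1],
  [[0, 0, 0], 0, 0.1],
])

```text
time: 23.05
tool_pos: [0.4497, 0.316, 0.255]
tool_rot: [-3.141, 0.0, 1.736]
contact_force: [0.7, 0.2, -0.8]
opening: 0.0175
grip_force: 35.0
```

Run:
```python
from h import *
s=robot.observe(); print(s['tool_pos'],s['tool_rot'],s['opening'])
p=robot.read_camera('wrist'); cv2.imwrite('pics/w7.png',cv2.resize(p['pixels'][:,:,::-1],(800,500),interpolation=cv2.INTER_CUBIC))
for n,z in dict(aperture=.06,counter=0).items():
    print(n,[(np.round(q['at'],1).tolist(),round(q['p'],2),np.round(pix2w(p,q['at'],z,s)[:2],4).tolist()) for q in robot.tip_of(p,n)[:4]])
Y=np.array(s['tool_pos'])-[0,0,.09]
print('stylus_tip',[(np.round(q['at'],1).tolist(),round(q['p'],2),np.round(pix2w(p,q['at'],Y[2],s)[:2],4).tolist()) for q in robot.tip_of(p,'stylus_tip')[:3]],w2pix(p,Y,s))
```

```text
[0.44974301 0.31597847 0.25496528] [-3.14146678e+00  3.00774920e-04  1.73583359e+00] 0.01747545884886877
aperture [([335.2, 127.0], 0.96, [0.453, 0.3752]), ([173.2, 43.5], 0.69, [0.2833, 0.4273]), ([324.5, 146.2], 0.57, [0.4452, 0.3536])]
counter [([323.7, 147.1], 0.95, [0.4461, 0.3447]), ([194.3, 75.9], 0.91, [0.2815, 0.402]), ([473.8, 227.7], 0.29, [0.6665, 0.2706])]
stylus_tip [([324.2, 212.1], 0.74, [0.4506, 0.3162])] [323.1038856  212.22444827]
```

View pics/w7.png

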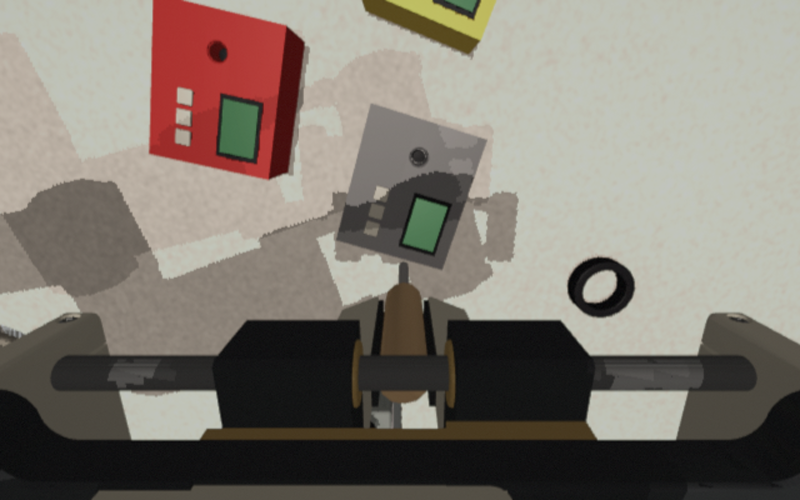

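The picture shows the grey counter with its hole at view px (419,156) and its top corners at (371,104), (488,139), (441,269) and (336,238). The stylus tip is at (404,265).

Run:
```python
from h import *
s=robot.observe(); p=robot.read_camera('wrist')
im=cv2.cvtColor(p['pixels'],cv2.COLOR_RGB2GRAY)[112:138,322:349]
print(im[3:24,4:24])
m=(im<75).astype(np.uint8); n,l,st,c=cv2.connectedComponentsWithStats(m); i=1+np.argmax(st[1:,4]); x,y,w,h,a=st[i]
uv=np.array([322+x+(w-1)/2,112+y+(h-1)/2]); X=pix2w(p,uv,.06,s); print(c[i]+[322,112],uv,st[i],X,'exp dia',p['fx']*.014/np.linalg.norm(camW(p,s)[:3,3]-X))
C=[pix2w(p,np.array(u)/1.25,.06,s)[:2] for u in((371,104),(488,139),(441,269),(336,238))]
print('sides',[np.linalg.norm(C[i]-C[i-1]) for i in range(4)])
t,b=(C[0]+C[1])/2,(C[2]+C[3])/2; print('geom aperture',(t+b)/2+.25*(t-b))
```

```text
[[123 124 123 125 125 125 124 125 124 124 123 124 124 124 124 124 123 123
  123 122]
 [123 124 123 125 124 124 124 124 124 123 123 123 124 124 123 124 123 124
  123 123]
 [124 124 125 125 124 124 123 120 116 115 119 119 122 123 123 123 123 123
  122 123]
 [123 124 124 124 122 116 109 101  91  91  97 100 109 118 123 123 123 123
  124 123]
 [124 124 123 118 107  94  75  68  64  65  77  85  89 104 115 121 123 124
  123 123]
 [124 124 120 102  79  66  45  41  56  61  79  94  99  85  94 114 122 123
  123 123]
 [123 122 105  82  63  41  38  42  44  43  47  70  93  80  65  93 121 123
  122 122]
 [123 114  77  63  41  43  51  51  49  47  46  43  58  91  62  79 114 122
  123 121]
 [121 103  68  48  37  50  51  50  49  47  45  43  49  90  72  78  96 121
  123 121]
 [119  94  72  43  42  50  49  49  48  46  44  43  42  54  78  69  84 119
  122 121]
 [118  90  70  41  44  49  49  47  46  45  43  42  41  46  74  68  89 118
  121 120]
 [118  86  69  51  41  46  46  46  45  44  43  40  40  46  59  63  90 114
  120 121]
 [118  84  73  84  59  46  44  44  44  42  40  40  43  61  55  70  90 114
  121 
[... 288 characters left out ...]
5  71  72  70  54  56  64  77  88 108 119 120
  120 119]
 [124 123 120 108  94  77  69  66  62  62  62  71  81  94 102 119 120 120
  120 119]
 [123 122 123 120 111  99  91  83  78  79  82  95 100 112 119 121 120 120
  119 119]
 [123 123 123 123 122 116 109 105 105 104 105 112 114 120 123 121 121 120
  120 120]
 [123 123 123 123 123 122 121 121 121 121 120 121 121 122 121 120 120 120
  119 119]]
[334.53333333 125.64444444] [334.5 125.5] [  6   7  14  14 135] [0.45212969 0.37699191 0.06      ] exp dia 12.956567044359558
sides [np.float64(0.11720925056032098), np.float64(0.10004310818780776), np.float64(0.11986770684385026), np.float64(0.09912906626540745)]
geom aperture [0.45306286 0.37682603]
```

Run:
```python
from h import *
plan([.4525,.3768,.165],1.737)
```

```text
2 [[[0.0295, 0.0063, 0.0451], np.float64(-0.0005)], [[0.0295, 0.0063, 0.0451], np.float64(-0.0005)]]
```

Emit:
carry_out([
  [[0.02, 0.0042, 0.02], 0, 0.1],
  [[0.02, 0.0042, 0.02], 0, 0.1],
  [[0.019, 0.0042, 0.02], 0, 0.1],
  [[0, 0, 0.03], 0, 0.1],
  [[0, 0, 0], 0, 0.1],
  [[0, 0, 0], 0, 0.1],
  [[0, 0, 0], 0, 0.1],
])

```text
time: 24.18
tool_pos: [0.4529, 0.3775, 0.1665]
tool_rot: [3.139, -0.001, 1.737]
contact_force: [0.4, -0.2, 0.8]
opening: 0.0176
grip_force: 35.0
```

Run:
```python
from h import *
s=robot.observe(); print(s['tool_pos'],s['tool_rot'],s['opening'])
p=robot.read_camera('wrist'); save(p,'w8.png')
print('ap',[(np.round(q['at'],1).tolist(),round(q['p'],2),np.round(pix2w(p,q['at'],.06,s)[:2],4).tolist()) for q in robot.tip_of(p,'aperture')[:2]])
Y=np.array(s['tool_pos'])-[0,0,.09]
print('tip',[(np.round(q['at'],1).tolist(),round(q['p'],2),np.round(pix2w(p,q['at'],Y[2],s)[:2],4).tolist()) for q in robot.tip_of(p,'stylus_tip')[:2]],w2pix(p,Y,s))
# dark round hole vs pin: pixels near expected hole
e=w2pix(p,[.4525,.3768,.06],s); print('hole expected',e)
x,y=np.round(e).astype(int); print(cv2.cvtColor(p['pixels'],cv2.COLOR_RGB2GRAY)[y-22:y+14:1,x-16:x+17:2])
plan([.4525,.3768,.14],1.737)
```

```text
[0.45287973 0.37753098 0.16649902] [ 3.13912464e+00 -1.07888396e-03  1.73682545e+00] 0.017558162648673045
ap [([319.7, 206.5], 0.95, [0.4505, 0.3765]), ([113.1, 107.6], 0.92, [0.2829, 0.4287])]
tip [([325.9, 210.6], 0.94, [0.455, 0.3794])] [322.80512221 212.37468924]
hole expected [322.12790768 206.57812962]
[[62 62 63 62 62 63 64 62 63 62 63 62 63 62 63 63 62]
 [63 63 63 63 62 62 62 63 62 63 62 63 63 62 63 62 62]
 [62 63 63 62 62 62 62 62 62 62 61 62 63 62 62 62 62]
 [63 62 62 63 63 63 63 61 63 63 63 62 62 63 62 61 63]
 [62 63 62 63 63 62 62 63 62 62 62 62 62 62 62 63 62]
 [63 62 63 62 62 63 63 63 62 62 62 63 63 63 63 62 63]
 [62 63 62 63 63 62 62 62 63 62 62 62 61 63 63 62 62]
 [62 62 63 63 63 62 63 62 63 63 62 62 62 62 63 63 63]
 [62 62 62 62 62 62 62 61 62 62 63 61 62 63 62 61 62]
 [62 62 62 62 61 63 63 61 63 62 63 62 61 62 62 62 64]
 [62 62 62 64 63 63 62 63 61 63 63 63 62 62 63 63 62]
 [62 62 62 62 62 62 63 62 63 62 61 64 63 62 61 62 62]
 [62 62 63 63 63 64 61 60 59 59 62 62 62 62 63 63 63]
 [62 62 61 62 62 61 59 49 47 53 60 63 62 63 63 62 63]
 [62 62 63 62 63 59 48 33 25 38 50
[... 504 characters left out ...]
]
 [63 63 61 59 53 50 52 54 62 60 53 50 57 62 62 63 63]
 [63 63 62 61 55 50 52 64 69 67 55 50 59 60 63 62 62]
 [62 61 62 61 59 52 53 68 70 69 59 53 59 62 62 62 63]
 [62 62 62 62 59 56 54 67 70 70 61 56 61 62 62 62 63]
 [62 63 62 62 62 58 57 68 70 70 63 59 61 62 63 62 63]
 [63 61 62 61 62 59 60 68 70 69 65 61 62 63 63 62 62]
 [64 63 63 61 61 61 61 69 71 69 65 61 63 63 63 62 61]
 [63 62 61 62 62 60 62 69 70 69 67 62 63 61 63 62 63]
 [63 62 62 62 62 62 63 69 70 70 67 62 62 61 63 62 62]
 [61 62 63 62 63 62 63 68 70 69 67 62 63 63 63 62 63]
 [62 63 62 62 62 62 63 69 72 69 66 62 71 63 63 65 63]
 [62 61 61 62 64 62 62 70 70 70 66 64 80 65 71 72 63]]
1 [[[-0.0007, -0.0001, 0.0259], np.float64(0.0)]]
```

Emit:
carry_out([
  [[-0.0007, 0, 0.008], 0, 0.1],
  [[0, 0, 0.01], 0, 0.1],
  [[0, 0, 0.008], 0, 0.1],
  [[0, 0, 0], 0, 0.1],
  [[0, 0, 0], 0, 0.1],
])

```text
time: 24.95
tool_pos: [0.4524, 0.3768, 0.139]
tool_rot: [3.141, -0.0, 1.737]
contact_force: [0.5, -0.4, -0.9]
opening: 0.0175
grip_force: 35.0
```

Emit:
carry_out([
  [[0, 0, 0.004], 0, 0.1],
  [[0, 0, 0.003], 0, 0.1],
  [[0, 0, 0.002], 0, 0.1],
  [[0, 0, 0], 0, 0.1],
  [[0, 0, 0], 0, 0.1],
])

```text
time: 25.58
tool_pos: [0.4526, 0.377, 0.1304]
tool_rot: [3.14, -0.001, 1.737]
contact_force: [0.4, 0.4, 5.1]
opening: 0.0178
grip_force: 35.0
```

Emit:
carry_out([
  [[0, 0, 0.001], 0, 0.1],
  [[0, 0, 0.0005], 0, 0.1],
  [[0, 0, 0], 0, 0.1],
  [[0, 0, 0], 0, 0.1],
  [[0, 0, 0], 0, 0.1],
  [[0, 0, 0], 0, 0.1],
])

```text
time: 26.32
tool_pos: [0.4528, 0.3771, 0.1297]
tool_rot: [3.14, -0.001, 1.737]
contact_force: [-0.4, 0.6, 9.0]
opening: 0.0172
grip_force: 35.0
```

The push rose to 9 N and stiffened, so the button is at its stop with the stylus gripped at 35 N.

```bash
python3 -c "
from h import *
print(robot.hand_in()); s=robot.observe(); print(s['time'],s['tool_pos'],s['contact_force'],s['grip_force'])"
```

```text
the job is handed in; nothing more can be done
None
the job is handed in; nothing more can be done
```

I handed the job in at about 26 s of the allowed 67 s: the roller is captured between both cups with the tailstock home, and the gripped stylus is holding the reset button down at about 9 N; the judge's verdict was not shown.

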